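# Stamp a carton in the spring-return hand press

## Task

Lay the white carton with the dark blue band upright on the marked bed of the hand press, centred and lengthwise along the bed outline, and turn the guarded dial so that its pointer stands at the green mark. Then pull the red handle all the way down so that the pad stamps the carton, hold it there a moment, and ease the handle slowly back up to its rest: never let the spring snap it up. Leave the carton on the bed and the dial at green, and do not disturb the green-and-white carton, the brown bottle or the tape roll.

Things in the scene. Friction and masses are not known exactly. Their poses are not given: they have to be found in the camera images.
- strip_box: The carton to stamp: white with a dark blue band, 52 x 96 x 34 mm (its own x, y, z), 50 to 100 g, lying flat. Origin at the centre of its underside, z up. Grasp it across its 52 mm width (its own x).
- press: The hand press: a blue fixed machine, placed and turned differently each time. Base 205 x 150 mm, 14 mm high, on its left a console 24 mm high with the guarded dial (135 mm left of and 10 mm nearer than the bed's centre). Origin on the worktop, 30 mm along x beyond the bed's centre. The arm at rest stands upright 95 mm or more beyond the bed's centre, so the bed is open from above.
- press_bed (a point): Centre of the bed of the hand press, on the surface the carton lies on (14 mm above the worktop). x is level and runs along the bed towards the hinge, away from the robot; y to the left of x; z up. A white outline 106 (x) by 62 mm (y) round a flat grey field, no walls, marks the bed. The carton goes in its centre, its 96 mm length along the bed's x.
- press_hinge (a point): Middle of the press arm's hinge axis, 130 mm along x from the bed's centre and 62 mm above the worktop. Axes parallel to press_bed's; the hinge axis is y.
- press_handle (a point): Middle of the red round handle bar at the arm's free end: 14 mm thick, parallel to the bed's y, 210 mm from the hinge axis, 89 mm free between the arm's side bars. Raised: 0.27 m above the worktop; fully down: 62 mm, 80 mm on the robot's side of the bed's centre. Pinched from above, it pivots between the fingers, so an upright gripper can lead it along its arc.
- press_arm (a joint): Arm angle above level, rad: 1.42 at rest (up, its start), 0 fully down (stop). Handle = hinge + 210 mm x (-cos angle along the bed's x, sin angle upwards). A spring drives it up: about 2 N at the handle at the top, 6 N at the bottom, plus up to 5 N from the pad in the last 0.06 rad. Let go, it snaps up. It must not rise faster than 1.5 rad/s (0.3 m/s at the handle).
- press_pad: Black sprung rubber stamping pad, 44 x 44 x 7 mm, under the arm 130 mm from the hinge, over the bed's centre when down. It yields up to 12 mm: it meets the 34 mm high carton at about 0.06 rad and presses it with about 8 N when the arm is fully down. Origin at the middle of its lower face.
- dial_grip (a point): On the dial's upright axis at grip height, 54 mm above the worktop. The dial's grey grip is an upright bar 14 mm thick, 44 mm long, from 10 mm above this point to 22 mm below: grip across the 14 mm. The point's y points along the bar to its white-pointer end. A black guard ring (inner radius 46 mm, lip 10 mm below this point) surrounds it; open fingers must fit inside. Floor 30 mm below.
- press_dial (a joint): Dial angle, rad, grows clockwise seen from above: 0 with the pointer along the bed's +y (white dot on the rim), 1.57 along the bed's +x, at the green mark on the ring's far rim: the wanted setting. Starts between 0.3 and 0.9, light friction (0.03 N m), stays where left; stops at 0 and 2.4.
- label_box: Small green-and-white carton, 40 x 63 x 28 mm, a bystander that may stand where the other carton might; leave it alone. Origin at the centre of its underside.
- bottle_iodine: Brown bottle with a white cap, 47 mm across, 98 mm tall, a bystander. Origin at the centre of its underside.
- tape_2: Roll of tan tape lying flat, 90 mm across, 48 mm high, a bystander. Origin at the centre of its underside.

How it is judged:
On the way, in this order (a step that is already met when the one before it is completed fails the run):
1. the white carton lies square on the bed and the dial stands at green, with the press arm up (x of strip_box in the frame of press_bed between -0.015 and 0.015 m and y of strip_box in the frame of press_bed between -0.015 and 0.015 m and z of strip_box in the frame of press_bed between -0.005 and 0.006 m and angle between the y axis of strip_box and the x axis of press_bed, either way round below 0.22 rad and angle between strip_box's own z axis and vertical below 0.1 rad and value of joint press_dial between 1.37 and 1.77 rad and value of joint press_arm above 1.36 rad), for 0.2 s.
2. the arm is fully down (below 0.04 rad) and the pad presses the carton on the bed with more than 3 N for 0.2 s, with the dial at green (x of strip_box in the frame of press_bed between -0.015 and 0.015 m and y of strip_box in the frame of press_bed between -0.015 and 0.015 m and z of strip_box in the frame of press_bed between -0.005 and 0.006 m and angle between the y axis of strip_box and the x axis of press_bed, either way round below 0.22 rad and angle between strip_box's own z axis and vertical below 0.1 rad and value of joint press_dial between 1.37 and 1.77 rad and value of joint press_arm below 0.04 rad and contact force between press_pad and strip_box above 3 N), for 0.2 s.
3. the arm is back up at its rest (value of joint press_arm above 1.36 rad), for 0.2 s.
At the end, for the whole second after the job is handed in: The white carton lies flat on the press bed, within 15 mm of its centre along and across, its length within 0.22 rad of the bed's x; the dial is at 1.57 +- 0.2 rad; the arm is up (above 1.36 rad); all at rest (all of step 1 and linear speed of strip_box below 0.02 m/s); the robot touches nothing.
It fails at once if the press arm springs up faster than 1.5 rad/s (the last 0.15 rad before its upper stop is not judged) (velocity of joint press_arm above 1.5 rad/s and value of joint press_arm below 1.27 rad).
It fails at once if the green-and-white carton, the brown bottle or the tape roll is moved by more than 25 mm (distance of any of label_box, bottle_iodine, tape_2 from where it was at the start of the episode above 0.025 m).
It also fails if it takes over 72 s, if anything falls off the work surface, if the arm or the gripper's body presses on something with over 40 N, if the wrist force passes 120 N, or if a joint passes its speed limit or range.

## Robot

A 6-joint arm with a two-finger parallel gripper is mounted at the origin on a cart in front of the work surface, level with it; the furniture and walls round the work are solid. World frame = base frame: x ahead of the robot, y to its left, z up, the work surface at z = 0. Lengths are in m, angles in rad, forces in N, time in s.
With the tool pointing down it reaches from about 0.35 to 0.975 m from the base axis. Payload 4.9 kg.
Tool frame: the origin (TCP) lies midway between the tips of the shut fingers; the grasp point (between the pads) lies 19 mm behind it; z points along the fingers, y is the line along which they close (so a half turn about z gives the same grasp; the last joint's range is limited). The gripper opens to 85 mm and grips with 20 to 120 N. Pads are 22 mm wide; open, the fingers measure 114 mm over their backs; the gripper's body (76 mm by 85 mm) begins 54 mm behind the grasp point. The pads swing forward as they close: fully open they stand 13 mm farther back than shut.
Start: joints at [-1.272, 0.053, 1.613, -0, 1.476, -0.119], TCP at [0.254, -0.571, 0.231] pointing down, gripper open.
Joint ranges: [-3.01, 3.01], [-1.01, 2.22], [0.06, 2.58], [-1.02, 4.17], [0.09, 2.62], [-3.14, 3.14]. Speed limits (rad/s): [2.57, 2.57, 3.14, 3.14, 3.14, 3.14].

## Interface

Orientations are given as a unit quaternion [w, x, y, z].
In Python, from plant import state, grab_frame, camera_info, job_done, spot_in, masks_of, pinpoint gives the robot as it stands.
- The arm moves only by the shell command python3 -m handwheel 'ROWS' [OPENING]. ROWS is JSON, a list that holds one entry, the list of rows, each a list of 6 numbers: the shift along the world's x, y, z in m, then the turn, a rotation vector about the world's x, y, z in degrees. In form: [[[tx, ty, tz, ax, ay, az], ...]]. A call has 1 to 20 rows; each row shifts and turns the commanded pose from where the row before left it; what a row does not reach is not made up. A row lasts 1/12 s, in which the tool goes at most 41.7 mm and 7.16 degrees, less where a joint would pass 70% of its speed; a pose out of reach is approached as far as the arm can. A call is refused whole if a number of a shift passes 0.0417 or a number of a turn 7.16, either way. A call with a gripper value outside its range is refused whole. OPENING is the opening, from 0 (shut) to 1 (fully open), set as the call begins (- or left out, the last holds). The fingers move at their own pace and stop on an object; the grip force is fixed at half the most. Time passes only in rows, so rows that do not move let the fingers close. It gives the time, the measured TCP pose, the force, the opening and the grip force at its end, in the units of the state.
- state(): the state, without advancing time (a new reading comes with each control period).
- grab_frame(name): name is "scene" or "side" or "wrist"; returns (picture, depth): 384x512x3 uint8, blue, green, red; 384x512 float32, m along the optical axis (not along the pixel's ray), 0 where there is no reading.
- camera_info(name): a dict with "fx", "fy", "cx", "cy" (pixels), "T" (4x4, takes a point from camera to world coordinates). Camera axes: x right, y up, looking along -z (the intrinsics and any distortion apply to the point x, -y, -z); pixel columns grow to the right and rows downward; lengths in m; the calibration is good to about 2 mm. A picture is of the moment at which its call begins: read the wrist's pose just before it. camera_info takes no time and is no camera call; for the wrist camera it gives the pose at the moment of the call.
- job_done(): hands the job in; it is judged then, once.
Trained networks look in the newest picture that a camera, given by its name, has taken for a name from the list of things; names that differ only in an ending like _2 or _b are one class to them, and where a whole thing is asked for, a point or a joint stands for the part that bears it (a point fixed in the world has none). Each returns a list of dicts, best first, with "conf" (0 to 1); they miss things now and then, are a little off and sometimes report something else, mostly with a low value. They report only what shows in the picture. A call takes as long as a camera call.
- spot_in(camera, thing): "box" ([left, top, width, height] in pixels, round what is visible of it).
- masks_of(camera, thing): "region" (384x512 bool, what is visible of it) and "box" ([left, top, width, height] in pixels, round what is visible of it).
- pinpoint(camera, thing): "position" ([column, row] in pixels: a listed point, or the origin of a listed thing).
The state is a dict: "time": time; "joint_pos": joint angles; "joint_vel": joint speeds; "joint_efforts": joint torques, N m; "tool_pos": TCP position; "tool_rot": TCP orientation; "contact_force": force on the tool from outside, world axes, zero at the start; "ft_torque": the same for the moment, N m; "gripper_width": opening from 0.0 (shut) to 1.0 (fully open); "grasp_force": force on a finger pad.
Only numpy, scipy, OpenCV 4.12 (cv2) and the standard library are available. Lean on these libraries where they do the work, as an engineer would, in place of code of your own. Each camera call takes 0.05 s, during which the arm holds its last target. There are 200 camera calls.

## Working session

There is one attempt and no reset: what is moved stays moved. The work goes in short steps, Python scripts to look and compute and a shell command to move; the robot and the scene stay as the last step left them, time stands still between calls to the robot, and variables do not carry over. Pictures are saved under pics/ and viewed, at most 10 in all, crops included, and the job is handed in when it is done.

```bash
mkdir -p pics; ls; cat > h.py <<'E'
import numpy as np, cv2
from plant import *
def world(cam,u,v,depth=None,z=None):
    c=camera_info(cam);T=np.array(c["T"])
    d=np.array([(u-c["cx"])/c["fx"],-(v-c["cy"])/c["fy"],-1.])
    if depth is not None: return T[:3,:3]@(d*depth)+T[:3,3]
    r=T[:3,:3]@d; return T[:3,3]+r*(z-T[2,3])/r[2]
def cloud(cam,depth,mask):
    v,u=np.nonzero(mask&(depth>0)); c=camera_info(cam);T=np.array(c["T"]); D=depth[v,u]
    P=np.c_[(u-c["cx"])/c["fx"]*D,-(v-c["cy"])/c["fy"]*D,-D]
    return P@T[:3,:3].T+T[:3,3]
E
cat > m1.py <<'E'
from h import *
ims=[]
for cam in ("scene","side"):
    p,d=grab_frame(cam); ims.append(p); np.save(cam+"_d.npy",d)
    c=camera_info(cam); print(cam,{k:(v if k!="T" else np.round(v,3).tolist()) for k,v in c.items()})
    for t in ("strip_box","label_box","bottle_iodine","tape_2"):
        for m in masks_of(cam,t)[:2]:
            P=cloud(cam,d,m["region"]); 
            if len(P)<10: continue
            top=P[P[:,2]>np.percentile(P[:,2],90)-.006]
            (cx,cy),(w,h),a=cv2.minAreaRect((top[:,:2]*1000).astype(np.float32))
            print(t,round(m["conf"],2),m["box"],"top z",top[:,2].mean().round(3),"rect",round(cx),round(cy),round(w),round(h),round(a))
    for t,z in (("press_bed",.014),("press_hinge",.062),("press_handle",.27),("dial_grip",.054),("press",0),("strip_box",0)):
        for m in pinpoint(cam,t)[:2]:
            u,v=m["position"]; print(t,round(m["conf"],2),np.round([u,v]),world(cam,u,v,z=z).round(3))
cv2.imwrite("pics/a.png",cv2.resize(ims[0],(800,600)));cv2.imwrite("pics/b.png",cv2.resize(ims[1],(800,600)))
E
python3 m1.py
```

```text
pics
scene {'fx': 418.9115446723373, 'fy': 418.9115446723373, 'cx': 259.51117026704196, 'cy': 195.79536940476328, 'T': [[-0.879, 0.289, -0.379, 0.061], [-0.477, -0.53, 0.701, 0.966], [0.002, 0.797, 0.604, 0.844], [0.0, 0.0, 0.0, 1.0]]}
strip_box 0.91 [312.0, 142.1, 24.8, 21.3] top z 0.033 rect 504 -353 57 96 60
strip_box 0.24 [243.4, 230.4, 16.5, 18.3] top z 0.062 rect 494 217 44 16 71
label_box 0.81 [300.4, 166.5, 15.8, 15.0] top z 0.027 rect 493 -186 44 64 81
bottle_iodine 0.93 [231.1, 277.4, 20.7, 38.4] top z 0.094 rect 413 404 20 20 76
tape_2 0.65 [147.8, 279.7, 38.1, 40.3] top z 0.046 rect 567 496 82 88 40
tape_2 0.18 [212.0, 129.3, 74.8, 139.7] top z 0.23 rect 626 103 31 109 6
press_bed 0.88 [259. 218.] [0.527 0.104 0.014]
press_hinge 0.56 [222. 197.] [0.652 0.117 0.062]
press_handle 0.82 [230. 136.] [0.626 0.096 0.27 ]
dial_grip 0.52 [250. 237.] [0.488 0.227 0.054]
press 0.8 [255. 216.] [0.553 0.082 0.   ]
press 0.43 [242. 306.] [0.411 0.404 0.   ]
strip_box 0.94 [324. 154.] [ 0.499 -0.364  0.   ]
side {'fx': 483.6950424805369, 'fy': 483.6950424805369, 'cx': 252.53734819506576
[... 344 characters left out ...]
 top z 0.028 rect 493 -190 49 61 86
bottle_iodine 0.62 [241.4, 165.5, 12.0, 9.3] top z 0.062 rect 493 210 48 16 65
bottle_iodine 0.48 [221.4, 145.0, 17.2, 23.2] top z 0.09 rect 412 399 30 23 50
tape_2 0.53 [258.2, 145.9, 18.4, 19.9] top z 0.046 rect 567 490 89 86 39
press_bed 0.88 [251. 196.] [0.524 0.08  0.014]
press_bed 0.28 [251. 171.] [0.509 0.318 0.014]
press_hinge 0.72 [227. 164.] [0.421 0.256 0.062]
press_hinge 0.63 [289. 178.] [0.655 0.142 0.062]
press_handle 0.6 [283. 124.] [0.622 0.1   0.27 ]
press_handle 0.19 [266. 162.] [ 0.574 -0.275  0.27 ]
dial_grip 0.49 [249. 170.] [0.508 0.227 0.054]
press 0.93 [262. 199.] [0.561 0.082 0.   ]
strip_box 0.87 [242. 262.] [ 0.52  -0.343  0.   ]
```

View pics/a.png

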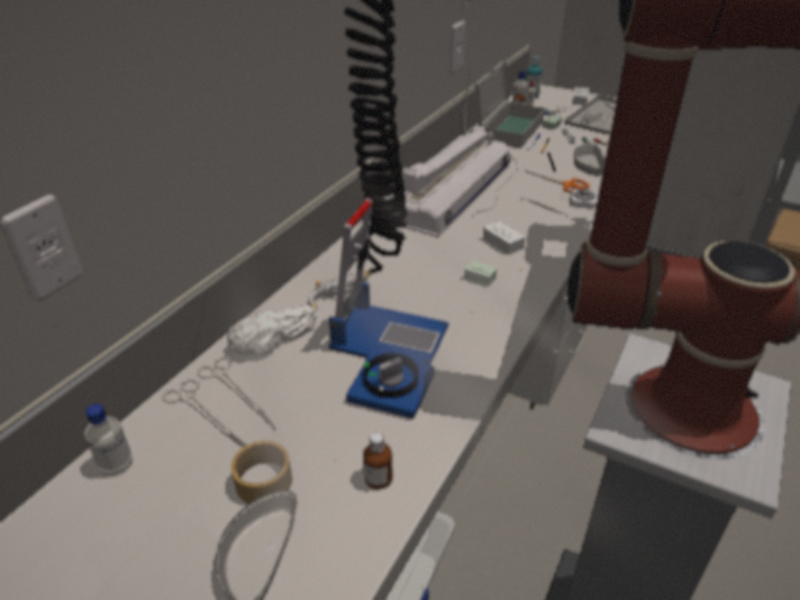

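```bash
python3 - <<'E'
from h import *
s=state();print(s["tool_pos"],s["tool_rot"],s["time"],s["gripper_width"])
# strip box blue band / rect corner geometry
for cam in("scene","side"):
    d=np.load(cam+"_d.npy"); P=cloud(cam,d,np.ones_like(d,bool))
    m=(abs(P[:,0]-.503)<.09)&(abs(P[:,1]+.355)<.09)&(P[:,2]>.028)&(P[:,2]<.04)
    r=cv2.minAreaRect((P[m][:,:2]*1000).astype(np.float32)); print(cam,r,cv2.boxPoints(r).round())
    # handle points
    m=(abs(P[:,0]-.62)<.07)&(abs(P[:,1]-.1)<.09)&(P[:,2]>.255)&(P[:,2]<.3)
    r=cv2.minAreaRect((P[m][:,:2]*1000).astype(np.float32)); print("handle",r,P[m].mean(0),P[m][:,2].max())
    # dial grip
    m=(abs(P[:,0]-.49)<.06)&(abs(P[:,1]-.22)<.06)&(P[:,2]>.052)&(P[:,2]<.075)
    r=cv2.minAreaRect((P[m][:,:2]*1000).astype(np.float32)); print("dial",r,cv2.boxPoints(r).round())
    # base top
    m=(abs(P[:,0]-.55)<.2)&(abs(P[:,1]-.08)<.13)&(P[:,2]>.010)&(P[:,2]<.018)
    r=cv2.minAreaRect((P[m][:,:2]*1000).astype(np.float32)); print("base",r)
E
```

```text
[ 0.25360416 -0.57121328  0.23134235] [1.03374124e-05 9.78261167e-01 2.07376684e-01 1.99073424e-05] 1.1 1.0018090026059376
scene ((504.04620361328125, -353.86004638671875), (58.721805572509766, 95.58965301513672), 60.72187042236328) [[ 448. -356.]
 [ 531. -403.]
 [ 560. -352.]
 [ 477. -305.]]
handle ((623.713623046875, 103.60330200195312), (13.343411445617676, 108.3330078125), 9.968047142028809) [0.62104606 0.11126888 0.27124715] 0.27822029869624376
dial ((494.6641845703125, 216.74752807617188), (45.30588912963867, 17.392562866210938), 68.69075012207031) [[478. 199.]
 [495. 192.]
 [511. 235.]
 [495. 241.]]
base ((591.8662719726562, 78.3807601928711), (317.0461120605469, 256.1243896484375), 0.7236752510070801)
side ((502.6641845703125, -357.30645751953125), (58.45930099487305, 97.11641693115234), 63.68890380859375) [[ 446. -362.]
 [ 533. -405.]
 [ 559. -353.]
 [ 472. -310.]]
handle ((622.9609375, 96.12265014648438), (13.235756874084473, 113.28215789794922), 10.13663387298584) [0.62464577 0.08201845 0.27101139] 0.27866093531864167
dial ((493.3522644042969, 209.63906860351562), (47.972511291503906, 16.070465087890625), 65.04660034179688) [[476. 191.]
 [491. 185.]
 [511. 228.]
 [496. 235.]]
base ((592.3207397460938, 120.83975982666016), (297.25494384765625, 218.54067993164062), 8.396282196044922)
```

The scene picture (800x600) shows the white carton at (503,236), the green one at (480,272), the press with its bed at (408,337), the dial at (390,375), the bottle at (377,465) and the tape at (262,470). Depth gives these poses, which agree with each other:
- Bed at (0.526, 0.083), yaw 10°.
- Dial at (0.494, 0.213), bar at about 67°.
- Carton at (0.503, -0.355), length at -28°.

Next I move over the carton.

```bash
python3 -m handwheel '[[[0.02,0.018,-0.002,0,0,-4.3],[0.021,0.018,-0.002,0,0,-4.3],[0.021,0.018,-0.002,0,0,-4.3],[0.021,0.018,-0.002,0,0,-4.3],[0.021,0.018,-0.002,0,0,-4.3],[0.021,0.018,-0.002,0,0,-4.3],[0.021,0.018,-0.002,0,0,-4.3],[0.021,0.018,-0.002,0,0,-4.3],[0.021,0.018,-0.002,0,0,-4.3],[0.021,0.018,-0.002,0,0,-4.3],[0.021,0.018,-0.002,0,0,-4.3],[0.02,0.018,-0.002,0,0,-4.3],[0,0,0,0,0,0],[0,0,0,0,0,0]]]' 1
cat > wb.py <<'E'
from h import *
import sys
from scipy.spatial.transform import Rotation as R
def pose():
    s=state();q=s["tool_rot"];r=R.from_quat([q[1],q[2],q[3],q[0]]).as_matrix()
    print("t",round(s["time"],2),"tcp",np.round(s["tool_pos"],4),"y-yaw",np.degrees(np.arctan2(r[1,1],r[0,1])).round(1),"w",round(s["gripper_width"],3),"F",np.round(s["contact_force"],1),"g",round(s["grasp_force"],1),"j6",round(s["joint_pos"][5],2))
if __name__=="__main__":
    x,y,zl,zh,rad=map(float,sys.argv[1:6]); pose()
    p,d=grab_frame("wrist"); P=cloud("wrist",d,np.ones_like(d,bool))
    m=(np.hypot(P[:,0]-x,P[:,1]-y)<rad)&(P[:,2]>zl)&(P[:,2]<zh)
    r=cv2.minAreaRect((P[m][:,:2]*1000).astype(np.float32)); print(m.sum(),r,"z",np.median(P[m][:,2]))
    if len(sys.argv)>6: cv2.imwrite("pics/"+sys.argv[6],p)
E
python3 wb.py .503 -.355 .026 .042 .08 c.png
```

```text
time: 2.27
tool_pos: [0.5042, -0.3543, 0.2071]
tool_rot: [0.0, 0.971, -0.238, -0.0]
contact_force: [0.1, 0.5, 0.2]
gripper_width: 0.998
grasp_force: 0.0
t 2.27 tcp [ 0.5042 -0.3543  0.2071] y-yaw -117.5 w 0.998 F [0.1 0.5 0.2] g 0.0 j6 1.32
5115 ((503.5884094238281, -357.2218322753906), (51.47068405151367, 94.97268676757812), 63.856849670410156) z 0.03489746241585734
```

```bash
python3 -m handwheel '[[[-0.0006,-0.003,-0.02,0,0,1.4],[0,0,-0.025,0,0,0],[0,0,-0.03,0,0,0],[0,0,-0.03,0,0,0],[0,0,-0.03,0,0,0],[0,0,-0.025,0,0,0],[0,0,-0.02,0,0,0],[0,0,-0.012,0,0,0],[0,0,-0.007,0,0,0],[0,0,-0.002,0,0,0],[0,0,0,0,0,0]]]' 1
python3 -m handwheel '[[[0,0,0,0,0,0],[0,0,0,0,0,0],[0,0,0,0,0,0],[0,0,0,0,0,0],[0,0,0,0,0,0],[0,0,0,0,0,0],[0,0,0,0,0,0],[0,0,0,0,0,0]]]' 0
```

```text
time: 3.23
tool_pos: [0.5031, -0.359, 0.0069]
tool_rot: [0.0, 0.974, -0.227, 0.0]
contact_force: [-1.0, -0.7, 0.1]
gripper_width: 0.997
grasp_force: 0.0
time: 3.9
tool_pos: [0.5041, -0.3591, 0.0081]
tool_rot: [0.001, 0.974, -0.227, 0.001]
contact_force: [-1.0, 0.0, 6.9]
gripper_width: 0.598
grasp_force: 65.1
```

View pics/c.png

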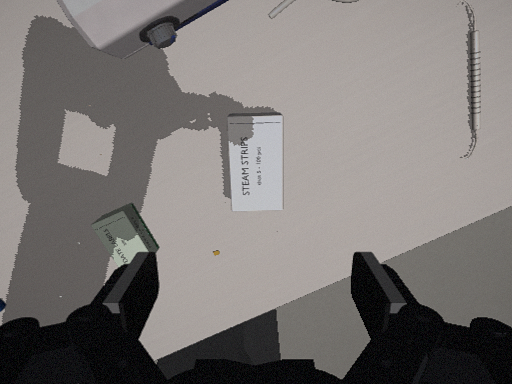

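```bash
python3 -m handwheel '[[[0,0,0.012,0,0,0],[0,0,0.025,0,0,0],[0,0,0.03,0,0,0],[0,0.01,0.03,0,0,2],[0,0.022,0.03,0,0,3],[0,0.025,0.025,0,0,3],[0,0.025,0.02,0,0,3],[0,0.025,0.01,0,0,3],[0,0.025,0.01,0,0,3],[0,0.025,0,0,0,3],[0,0.025,0,0,0,3],[0,0.025,0,0,0,3],[0,0.025,0,0,0,3],[0,0.025,0,0,0,3],[0,0.02,0,0,0,3],[0,0.01,0,0,0,1.5],[0,0,0,0,0,0],[0,0,0,0,0,0]]]' 0
cat > bed.py <<'E'
from wb import *
import sys
pose()
p,d=grab_frame("wrist"); cv2.imwrite("pics/"+sys.argv[1],p)
P=cloud("wrist",d,np.ones_like(d,bool)); v,u=np.nonzero(d>0); bgr=p[v,u].astype(int)
for t,z in (("press_bed",.014),("press_handle",.27),("dial_grip",.054)):
    for m in pinpoint("wrist",t)[:2]: print(t,m["conf"],np.round(m["position"]),world("wrist",*m["position"],z=z).round(4))
for n,m in (("greybed",(P[:,2]>.008)&(P[:,2]<.022)&(abs(bgr[:,0]-bgr[:,2])<40)&(bgr.sum(1)>150)&(np.hypot(P[:,0]-.526,P[:,1]-.083)<.068)),
            ("dial",(np.hypot(P[:,0]-.494,P[:,1]-.213)<.042)&(P[:,2]>.05)&(P[:,2]<.07)),
            ("handle",(np.hypot(P[:,0]-.623,P[:,1]-.1)<.08)&(P[:,2]>.255)&(P[:,2]<.30))):
    if m.sum()>20: print(n,m.sum(),cv2.minAreaRect((P[m][:,:2]*1000).astype(np.float32)),P[m][:,2].max())
E
python3 bed.py d.png
```

```text
time: 5.4
tool_pos: [0.5029, -0.0714, 0.1984]
tool_rot: [0.0, 0.996, 0.089, -0.0]
contact_force: [0.1, -0.7, -0.7]
gripper_width: 0.597
grasp_force: 64.5
t 5.4 tcp [ 0.5029 -0.0714  0.1984] y-yaw -79.8 w 0.597 F [ 0.1 -0.7 -0.7] g 64.5 j6 1.11
press_bed 0.65 [ 98. 109.] [0.5282 0.0831 0.014 ]
greybed 7667 ((524.62451171875, 83.1070327758789), (113.27857971191406, 70.67200469970703), 8.86292552947998) 0.018698068604385165
```

```bash
python3 - <<'E'
from wb import *
pose(); T=np.array(camera_info("wrist")["T"]);print(T.round(3))
E
```

```text
t 5.6 tcp [ 0.503  -0.0723  0.1983] y-yaw -79.9 w 0.595 F [-0.1  0.5 -1. ] g 64.5 j6 1.11
[[ 0.175  0.936  0.306  0.582]
 [-0.984  0.167  0.055 -0.059]
 [ 0.    -0.311  0.95   0.342]
 [ 0.     0.     0.     1.   ]]
```

View pics/d.png

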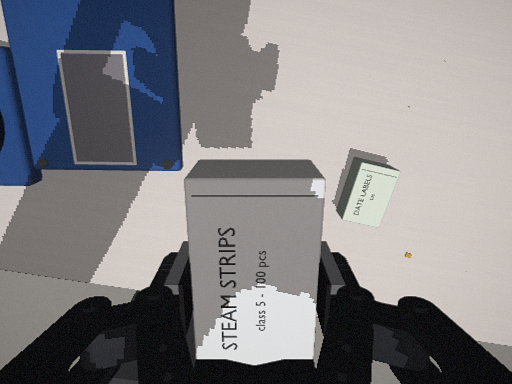

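The bed outline shows its corners at (58,51), (127,51), (136,164) and (76,163), with the carton held at (255,270). The camera sits 80 mm ahead of the tool on the press-arm side, so I'll turn half round to keep it clear.

```bash
python3 - <<'E'
from h import *
C=np.array([world("wrist",u,v,z=.014)[:2] for u,v in ((58,51),(127,51),(136,164),(76,163))]);print(C.round(4),C.mean(0),cv2.minAreaRect((C*1000).astype(np.float32)))
E
python3 -m handwheel '[[[0.001,0.004,0,0,0,4],[0.001,0.006,0,0,0,6.5],[0.001,0.006,0,0,0,7],[0.001,0.006,0,0,0,7],[0.001,0.006,0,0,0,7],[0.001,0.006,0,0,0,7],[0.001,0.006,0,0,0,7],[0.001,0.006,0,0,0,7],[0.001,0.006,0,0,0,7],[0.001,0.006,0,0,0,7],[0.001,0.006,0,0,0,7],[0.001,0.006,0,0,0,7],[0.001,0.006,0,0,0,7],[0.001,0.006,0,0,0,7],[0.001,0.006,0,0,0,7],[0.001,0.006,0,0,0,7],[0.001,0.006,0,0,0,7],[0.001,0.006,0,0,0,7],[0.001,0.006,0,0,0,7],[0.001,0.006,0,0,0,7]]]'
```

```text
[[0.5741 0.1202]
 [0.5851 0.0587]
 [0.481  0.0436]
 [0.4714 0.1028]] [0.52789888 0.08131205] ((528.0075073242188, 80.70541381835938), (105.17891693115234, 62.48360824584961), 9.613096237182617)
time: 7.27
tool_pos: [0.5232, 0.0462, 0.1982]
tool_rot: [-0.0, 0.284, 0.959, -0.0]
contact_force: [-0.3, -0.3, -0.3]
gripper_width: 0.598
grasp_force: 64.5
```

```bash
python3 -m handwheel '[[[0.001,0.006,-0.005,0,0,7],[0.001,0.006,-0.01,0,0,7],[0.001,0.006,-0.01,0,0,7],[0.001,0.006,-0.015,0,0,7],[0,0.006,-0.02,0,0,7],[0,0.0045,-0.02,0,0,7],[0,0,-0.02,0,0,1],[0,0,-0.02,0,0,0],[0,0,-0.015,0,0,0],[0,0,-0.01,0,0,0],[0,0,-0.007,0,0,0],[0,0,0,0,0,0],[0,0,0,0,0,0]]]'
```

```text
time: 8.35
tool_pos: [0.5274, 0.081, 0.0466]
tool_rot: [0.0, -0.085, 0.996, -0.0]
contact_force: [-0.3, -0.3, -0.7]
gripper_width: 0.593
grasp_force: 64.5
```

```bash
python3 -m handwheel '[[[0,0,-0.007,0,0,0],[0,0,-0.007,0,0,0],[0,0,-0.005,0,0,0],[0,0,-0.003,0,0,0],[0,0,-0.002,0,0,0],[0,0,0,0,0,0],[0,0,0,0,0,0]]]'
```

```text
time: 8.93
tool_pos: [0.5271, 0.0813, 0.0223]
tool_rot: [0.0, -0.085, 0.996, -0.0]
contact_force: [-0.2, -0.1, 0.3]
gripper_width: 0.596
grasp_force: 64.5
```

```bash
python3 -m handwheel '[[[0,0,-0.0012,0,0,0],[0,0,0,0,0,0]]]'; python3 -m handwheel '[[[0,0,0,0,0,0],[0,0,0,0,0,0],[0,0,0,0,0,0],[0,0,0,0,0,0],[0,0,0,0,0,0],[0,0,0.01,0,0,0],[0,0,0.02,0,0,0],[0,0,0.025,0,0,0],[0,0,0.03,0,0,0],[0,0,0.03,0,0,0],[0,0.01,0.025,0,0,0],[-0.01,0.02,0.02,0,0,0],[-0.01,0.02,0.01,0,0,0],[-0.01,0.02,0,0,0,0],[-0.01,0.01,0,0,0,0],[-0.01,0,0,0,0,0],[0,0,0,0,0,0],[0,0,0,0,0,0]]]' 1
cat > look.py <<'E'
from wb import *
import sys
pose()
p,d=grab_frame("wrist"); cv2.imwrite("pics/"+sys.argv[1],p)
P=cloud("wrist",d,np.ones_like(d,bool))
for n,m in (("carton",(np.hypot(P[:,0]-.528,P[:,1]-.081)<.075)&(P[:,2]>.042)&(P[:,2]<.056)),
            ("dial",(np.hypot(P[:,0]-.494,P[:,1]-.213)<.040)&(P[:,2]>.055)&(P[:,2]<.07))):
    if m.sum()>20:
        r=cv2.minAreaRect((P[m][:,:2]*1000).astype(np.float32));print(n,m.sum(),r,cv2.boxPoints(r).round(),np.median(P[m][:,2]))
E
python3 look.py e.png
```

```text
time: 9.1
tool_pos: [0.5273, 0.0813, 0.0221]
tool_rot: [-0.0, -0.085, 0.996, 0.0]
contact_force: [-1.7, -0.5, 5.0]
gripper_width: 0.598
grasp_force: 65.0
time: 10.6
tool_pos: [0.4764, 0.1606, 0.1905]
tool_rot: [-0.0, -0.085, 0.996, -0.0]
contact_force: [0.3, -0.9, 0.3]
gripper_width: 0.996
grasp_force: 0.0
t 10.6 tcp [0.4764 0.1606 0.1905] y-yaw 99.7 w 0.996 F [ 0.3 -0.9  0.3] g 0.0 j6 -1.56
carton 5448 ((528.8856201171875, 81.04354858398438), (94.5778579711914, 52.66732406616211), 9.815876960754395) [[478.  99.]
 [487.  47.]
 [580.  63.]
 [571. 115.]] 0.04890666018608397
dial 848 ((495.61456298828125, 214.51820373535156), (44.87092208862305, 14.307754516601562), 63.99489212036133) [[479. 197.]
 [492. 191.]
 [512. 232.]
 [499. 238.]] 0.06459883771581568
```

```bash
python3 -m handwheel '[[[0.002,0.006,0,0,0,5],[0.002,0.006,-0.01,0,0,6.2],[0.002,0.006,-0.01,0,0,6.2],[0.002,0.006,-0.01,0,0,6.2],[0.002,0.006,-0.01,0,0,6.2],[0.002,0.006,-0.01,0,0,6.2],[0.002,0.006,-0.01,0,0,6.2],[0.002,0.006,-0.01,0,0,6.2],[0.003,0.005,-0.01,0,0,6],[0,0,0,0,0,0],[0,0,0,0,0,0]]]' 0.45; python3 look.py f.png
```

```text
time: 11.57
tool_pos: [0.4958, 0.2134, 0.1101]
tool_rot: [-0.001, -0.529, 0.848, 0.0]
contact_force: [-0.0, -0.1, 0.2]
gripper_width: 0.452
grasp_force: 0.0
t 11.57 tcp [0.4958 0.2134 0.1101] y-yaw 153.9 w 0.452 F [-0.  -0.1  0.2] g 0.0 j6 -2.42
carton 13416 ((529.5611572265625, 81.38673400878906), (95.71580505371094, 52.78599548339844), 9.051116943359375) [[478. 100.]
 [486.  48.]
 [581.  63.]
 [573. 115.]] 0.0496379343527784
dial 1541 ((495.5263977050781, 214.76437377929688), (45.37641906738281, 13.577802658081055), 63.68660354614258) [[479. 197.]
 [492. 191.]
 [512. 232.]
 [499. 238.]] 0.06542544105697659
```

View pics/f.png

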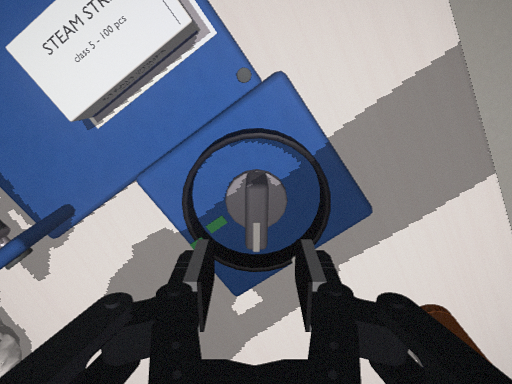

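The picture shows the grip bar between the fingers, its white pointer end at (256,235), and the green mark at (215,225), about 55° clockwise. The carton lies inside its outline. I'll go down and grip.

```bash
python3 -m handwheel '[[[0,0.0008,-0.01,0,0,0],[0,0,-0.015,0,0,0],[0,0,-0.018,0,0,0],[0,0,-0.014,0,0,0],[0,0,-0.009,0,0,0],[0,0,-0.005,0,0,0],[0,0,-0.001,0,0,0],[0,0,0,0,0,0]]]' 0.45; python3 -m handwheel '[[[0,0,0,0,0,0],[0,0,0,0,0,0],[0,0,0,0,0,0],[0,0,0,0,0,0],[0,0,0,0,0,0],[0,0,0,0,0,0]]]' 0
```

```text
time: 12.28
tool_pos: [0.4962, 0.215, 0.0393]
tool_rot: [0.0, -0.531, 0.848, -0.0]
contact_force: [0.6, 0.3, -0.2]
gripper_width: 0.451
grasp_force: 0.0
time: 12.78
tool_pos: [0.4958, 0.2158, 0.0405]
tool_rot: [-0.0, -0.531, 0.847, 0.001]
contact_force: [-4.0, 0.4, 5.3]
gripper_width: 0.147
grasp_force: 59.8
```

Gripped (about 13 mm). I turn clockwise 54°.

```bash
python3 -m handwheel '[[[0,0,0,0,0,-3],[0,0,0,0,0,-5],[0,0,0,0,0,-5],[0,0,0,0,0,-5],[0,0,0,0,0,-5],[0,0,0,0,0,-5],[0,0,0,0,0,-5],[0,0,0,0,0,-5],[0,0,0,0,0,-5],[0,0,0,0,0,-5],[0,0,0,0,0,-4],[0,0,0,0,0,-2.5],[0,0,0,0,0,0],[0,0,0,0,0,0],[0,0,0,0,0,0]]]'; python3 -m handwheel '[[[0,0,0,0,0,0],[0,0,0,0,0,0],[0,0,0,0,0,0],[0,0,0,0,0,0],[0,0,0.01,0,0,0],[0,0,0.02,0,0,0],[0,0,0.025,0,0,0],[0,0,0.03,0,0,0],[-0.01,0,0.03,0,0,0],[-0.015,-0.005,0.02,0,0,0],[-0.015,-0.01,0.01,0,0,0],[-0.01,-0.01,0,0,0,0],[0,0,0,0,0,0],[0,0,0,0,0,0]]]' 0.45; python3 look.py g.png
```

```text
time: 14.03
tool_pos: [0.4962, 0.2152, 0.0405]
tool_rot: [0.0, -0.084, 0.996, -0.0]
contact_force: [-3.7, -1.4, 5.5]
gripper_width: 0.148
grasp_force: 59.8
time: 15.2
tool_pos: [0.4461, 0.19, 0.1848]
tool_rot: [0.001, -0.084, 0.996, 0.0]
contact_force: [0.1, -0.1, -0.2]
gripper_width: 0.448
grasp_force: 0.0
t 15.2 tcp [0.4461 0.19   0.1848] y-yaw 99.6 w 0.448 F [ 0.1 -0.1 -0.2] g 0.0 j6 -1.49
carton 5472 ((528.640380859375, 81.49946594238281), (95.32951354980469, 52.78528594970703), 9.663996696472168) [[477. 100.]
 [486.  47.]
 [580.  63.]
 [571. 116.]] 0.04831550296351783
dial 773 ((495.70098876953125, 214.66000366210938), (45.57793426513672, 13.940020561218262), 9.576081275939941) [[472. 218.]
 [474. 204.]
 [519. 212.]
 [517. 225.]] 0.0639927697737741
```

View pics/g.png

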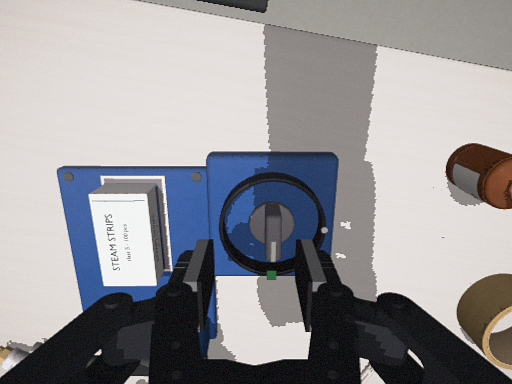

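The pointer bar points at the green mark (271,275), bar yaw is 9.6°, and the carton hasn't moved. Next is the handle: I check for obstacles above it, then rise and turn -90°.

```bash
python3 - <<'E'
from h import *
for cam in("scene","side"):
    d=np.load(cam+"_d.npy"); P=cloud(cam,d,np.ones_like(d,bool))
    m=(abs(P[:,0]-.6)<.2)&(abs(P[:,1]-.1)<.2)&(P[:,2]>.285)&(P[:,2]<.7)
    Q=P[m];print(cam,len(Q),Q.min(0).round(3),Q.max(0).round(3),np.percentile(Q,5,axis=0).round(3)) if len(Q) else print(cam,0)
E
python3 -m handwheel '[[[0,0,0.01,0,0,-3],[0,0,0.015,0,0,-6],[0.002,-0.003,0.015,0,0,-6],[0.006,-0.007,0.015,0,0,-6],[0.006,-0.007,0.015,0,0,-6],[0.006,-0.007,0.015,0,0,-6],[0.006,-0.007,0.015,0,0,-6],[0.006,-0.007,0.015,0,0,-6],[0.006,-0.007,0.015,0,0,-6],[0.006,-0.007,0.015,0,0,-6],[0.006,-0.007,0.015,0,0,-6],[0.006,-0.007,0.01,0,0,-6],[0.006,-0.007,0.005,0,0,-6],[0.006,-0.007,0,0,0,-6],[0.006,-0.007,0,0,0,-6],[0.006,-0.007,0,0,0,-3],[0,0,0,0,0,0],[0,0,0,0,0,0]]]' 0.6
python3 wb.py .6245 .0985 .258 .30 .085 i.png
```

```text
scene 0
side 0
time: 16.75
tool_pos: [0.5264, 0.0962, 0.3583]
tool_rot: [-0.001, 0.645, 0.764, -0.0]
contact_force: [-0.9, 0.5, -0.4]
gripper_width: 0.603
grasp_force: 0.0
t 16.75 tcp [0.5264 0.0962 0.3583] y-yaw 9.7 w 0.603 F [-0.9  0.5 -0.4] g 0.0 j6 -0.13
2879 ((623.9310302734375, 99.68399047851562), (14.048556327819824, 106.64572143554688), 9.304856300354004) z 0.2764874829128354
```

View pics/i.png

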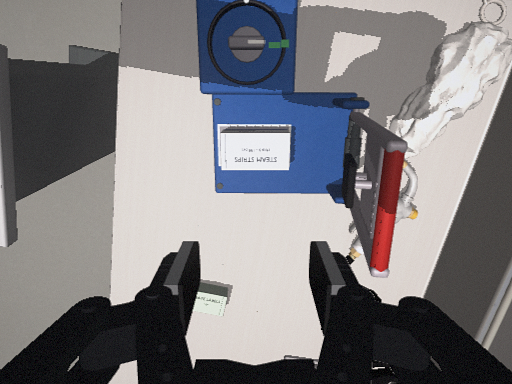

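The picture shows the red handle from (405,150) to (380,270), clear above. I move over it and down.

```bash
python3 -m handwheel '[[[0.01,0.001,0,0,0,0],[0.02,0.001,0,0,0,0],[0.025,0.001,0,0,0,0],[0.022,0,0,0,0,0],[0.014,0,0,0,0,0],[0.0066,0,-0.01,0,0,0],[0,0,-0.02,0,0,0],[0,0,-0.025,0,0,0],[0,0,-0.02,0,0,0],[0,0,-0.015,0,0,0],[0,0,-0.01,0,0,0],[0,0,-0.006,0,0,0],[0,0,0,0,0,0],[0,0,0,0,0,0]]]' 0.6; python3 -m handwheel '[[[0,0,0,0,0,0],[0,0,0,0,0,0],[0,0,0,0,0,0],[0,0,0,0,0,0],[0,0,0,0,0,0],[0,0,0,0,0,0],[0,0,0,0,0,0]]]' 0
```

```text
time: 17.97
tool_pos: [0.6239, 0.0992, 0.2539]
tool_rot: [0.0, 0.645, 0.764, 0.0]
contact_force: [-0.4, -1.0, 0.6]
gripper_width: 0.603
grasp_force: 0.0
time: 18.55
tool_pos: [0.6244, 0.0991, 0.2546]
tool_rot: [0.001, 0.645, 0.764, 0.001]
contact_force: [1.9, 1.0, 6.0]
gripper_width: 0.138
grasp_force: 58.7
```

```bash
python3 - <<'E'
import numpy as np
th=np.r_[1.42,1.40,np.arange(1.36,-.01,-.05),0.0]
a=-.21*np.cos(th);z=.21*np.sin(th)
for t,da,dz in zip(th[1:],np.diff(a),np.diff(z)): print(f"{t:.2f} [{da*.986:.4f},{da*.167:.4f},{dz:.4f},0,0,0],")
print((a-a[0])[[16,-1]]*.986,(z-z[0])[[16,-1]],th[16])
E
```

```text
1.40 [-0.0041,-0.0007,-0.0007,0,0,0],
1.36 [-0.0081,-0.0014,-0.0016,0,0,0],
1.31 [-0.0101,-0.0017,-0.0025,0,0,0],
1.26 [-0.0099,-0.0017,-0.0030,0,0,0],
1.21 [-0.0098,-0.0017,-0.0035,0,0,0],
1.16 [-0.0096,-0.0016,-0.0040,0,0,0],
1.11 [-0.0094,-0.0016,-0.0044,0,0,0],
1.06 [-0.0092,-0.0016,-0.0049,0,0,0],
1.01 [-0.0089,-0.0015,-0.0054,0,0,0],
0.96 [-0.0086,-0.0015,-0.0058,0,0,0],
0.91 [-0.0083,-0.0014,-0.0062,0,0,0],
0.86 [-0.0080,-0.0014,-0.0066,0,0,0],
0.81 [-0.0077,-0.0013,-0.0070,0,0,0],
0.76 [-0.0073,-0.0012,-0.0074,0,0,0],
0.71 [-0.0069,-0.0012,-0.0078,0,0,0],
0.66 [-0.0065,-0.0011,-0.0081,0,0,0],
0.61 [-0.0061,-0.0010,-0.0085,0,0,0],
0.56 [-0.0057,-0.0010,-0.0088,0,0,0],
0.51 [-0.0053,-0.0009,-0.0090,0,0,0],
0.46 [-0.0048,-0.0008,-0.0093,0,0,0],
0.41 [-0.0044,-0.0007,-0.0095,0,0,0],
0.36 [-0.0039,-0.0007,-0.0097,0,0,0],
0.31 [-0.0034,-0.0006,-0.0099,0,0,0],
0.26 [-0.0029,-0.0005,-0.0101,0,0,0],
0.21 [-0.0024,-0.0004,-0.0102,0,0,0],
0.16 [-0.0019,-0.0003,-0.0103,0,0,0],
0.11 [-0.0014,-0.0002,-0.0104,0,0,0],
0.06 [-0.0009,-0.0001,-0.0105,0,0,0],
0.01 [-0.0004,-0.0001,-0.0105,0,0,0],
0.00 [-0.0000,-0.0000,-0.0021,0,0,0],
[-0.13247011 -0.17595431] [-0.07886233 -0.20761687] 0.6599999999999995
```

```bash
python3 -m handwheel '[[[-0.0041,-0.0007,-0.0007,0,0,0],[-0.0081,-0.0014,-0.0016,0,0,0],[-0.0101,-0.0017,-0.0025,0,0,0],[-0.0099,-0.0017,-0.003,0,0,0],[-0.0098,-0.0017,-0.0035,0,0,0],[-0.0096,-0.0016,-0.004,0,0,0],[-0.0094,-0.0016,-0.0044,0,0,0],[-0.0092,-0.0016,-0.0049,0,0,0],[-0.0089,-0.0015,-0.0054,0,0,0],[-0.0086,-0.0015,-0.0058,0,0,0],[0,0,0,0,0,0]]]'
```

```text
time: 19.47
tool_pos: [0.5354, 0.0841, 0.2177]
tool_rot: [0.0, 0.645, 0.764, 0.001]
contact_force: [1.5, 1.3, 6.2]
gripper_width: 0.137
grasp_force: 60.9
```

```bash
python3 -m handwheel '[[[-0.0083,-0.0014,-0.0062,0,0,0],[-0.008,-0.0014,-0.0066,0,0,0],[-0.0077,-0.0013,-0.007,0,0,0],[-0.0073,-0.0012,-0.0074,0,0,0],[-0.0069,-0.0012,-0.0078,0,0,0],[-0.0065,-0.0011,-0.0081,0,0,0],[-0.0061,-0.001,-0.0085,0,0,0],[-0.0057,-0.001,-0.0088,0,0,0],[-0.0053,-0.0009,-0.009,0,0,0],[-0.0048,-0.0008,-0.0093,0,0,0],[-0.0044,-0.0007,-0.0095,0,0,0],[-0.0039,-0.0007,-0.0097,0,0,0],[-0.0034,-0.0006,-0.0099,0,0,0],[-0.0029,-0.0005,-0.0101,0,0,0],[0,0,0,0,0,0]]]'
```

```text
time: 20.72
tool_pos: [0.4549, 0.0704, 0.0978]
tool_rot: [0.001, 0.645, 0.764, 0.001]
contact_force: [7.5, 3.3, 3.7]
gripper_width: 0.138
grasp_force: 61.1
```

```bash
python3 -m handwheel '[[[-0.0024,-0.0004,-0.0102,0,0,0],[-0.0019,-0.0003,-0.0103,0,0,0],[-0.0014,-0.0002,-0.0104,0,0,0],[-0.0008,-0.0001,-0.008,0,0,0],[-0.0004,-0.0001,-0.006,0,0,0],[0,0,-0.004,0,0,0],[0,0,0,0,0,0]]]'
```

```text
time: 21.3
tool_pos: [0.4487, 0.0694, 0.0508]
tool_rot: [0.001, 0.645, 0.764, 0.001]
contact_force: [4.5, 3.4, 8.5]
gripper_width: 0.134
grasp_force: 64.1
```

```bash
python3 -m handwheel '[[[0,0,-0.002,0,0,0],[0,0,-0.0015,0,0,0],[0,0,0,0,0,0],[0,0,0,0,0,0]]]'; python3 -m handwheel '[[[0,0,-0.0015,0,0,0],[0,0,-0.0015,0,0,0],[0,0,0,0,0,0],[0,0,0,0,0,0]]]'
```

```text
time: 21.63
tool_pos: [0.4486, 0.0694, 0.048]
tool_rot: [0.001, 0.645, 0.764, 0.001]
contact_force: [2.8, 2.2, 10.1]
gripper_width: 0.134
grasp_force: 64.2
time: 21.97
tool_pos: [0.4487, 0.0694, 0.0453]
tool_rot: [0.001, 0.645, 0.764, 0.001]
contact_force: [0.7, 2.8, 10.9]
gripper_width: 0.132
grasp_force: 64.4
```

```bash
python3 -m handwheel '[[[0,0,-0.0015,0,0,0],[0,0,-0.0015,0,0,0],[0,0,0,0,0,0],[0,0,0,0,0,0]]]';python3 -m handwheel '[[[0,0,-0.0015,0,0,0],[0,0,0,0,0,0],[0,0,0,0,0,0]]]'
```

```text
time: 22.3
tool_pos: [0.4487, 0.0694, 0.0439]
tool_rot: [0.0, 0.645, 0.764, 0.0]
contact_force: [-5.5, 2.6, 23.2]
gripper_width: 0.137
grasp_force: 65.7
time: 22.55
tool_pos: [0.4487, 0.0694, 0.0433]
tool_rot: [-0.0, 0.645, 0.764, -0.0]
contact_force: [-9.6, 2.5, 30.2]
gripper_width: 0.137
grasp_force: 66.4
```

The stop is reached: force jumped from 11 to 30 N at handle height. I back off slightly, hold, and confirm by camera.

```bash
python3 -m handwheel '[[[0,0,0.001,0,0,0],[0,0,0,0,0,0],[0,0,0,0,0,0],[0,0,0,0,0,0],[0,0,0,0,0,0],[0,0,0,0,0,0]]]'; python3 - <<'E'
from wb import *
pose()
for cam in("scene","side","wrist"):
    p,d=grab_frame(cam);P=cloud(cam,d,np.ones_like(d,bool));v,u=np.nonzero(d>0);b=p[v,u].astype(int)
    m=(b[:,2]>80)&(b[:,2]>2.5*b[:,1])&(b[:,2]>2.5*b[:,0])&(np.hypot(P[:,0]-.449,P[:,1]-.069)<.07)&(P[:,2]<.12)
    print(cam,m.sum(), np.percentile(P[m],[5,50,95],axis=0).round(4).tolist() if m.sum() else "")
    if cam=="wrist": cv2.imwrite("pics/j.png",p)
E
```

```text
time: 23.05
tool_pos: [0.4487, 0.0694, 0.0437]
tool_rot: [0.0, 0.645, 0.764, 0.0]
contact_force: [-7.0, 3.1, 25.1]
gripper_width: 0.138
grasp_force: 65.9
t 23.05 tcp [0.4487 0.0694 0.0437] y-yaw 9.6 w 0.138 F [-7.   3.1 25.1] g 65.9 j6 -0.18
scene 30 [[0.4411, 0.0579, 0.0643], [0.4454, 0.0865, 0.0667], [0.4533, 0.1086, 0.0692]]
side 22 [[0.443, 0.0368, 0.0637], [0.4476, 0.0634, 0.0671], [0.454, 0.103, 0.0686]]
wrist 5658 [[0.4392, 0.0325, 0.0651], [0.4477, 0.0774, 0.0678], [0.4571, 0.1113, 0.0692]]
```

View pics/j.png

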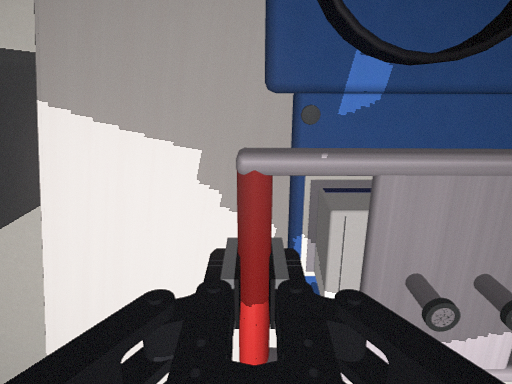

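The handle's top is at 0.069 m, so its centre is at 62 mm: fully down, with the bar from (255,165) to (255,360) between the fingers. Now I ease it up slowly.

```bash
python3 -m handwheel '[[[0,0,0.002,0,0,0],[0,0,0.003,0,0,0],[0,0,0.005,0,0,0],[0.0006,0.0001,0.007,0,0,0],[0.0009,0.0001,0.009,0,0,0],[0.0014,0.0002,0.0104,0,0,0],[0.0019,0.0003,0.0103,0,0,0],[0.0024,0.0004,0.0102,0,0,0],[0.0029,0.0005,0.0101,0,0,0],[0.0034,0.0006,0.0099,0,0,0],[0.0039,0.0007,0.0097,0,0,0],[0.0044,0.0007,0.0095,0,0,0],[0,0,0,0,0,0]]]'
```

```text
time: 24.28
tool_pos: [0.4707, 0.0731, 0.1373]
tool_rot: [0.001, 0.645, 0.764, 0.001]
contact_force: [8.6, 3.0, -0.9]
gripper_width: 0.14
grasp_force: 66.9
```

```bash
python3 -m handwheel '[[[0.0048,0.0008,0.0093,0,0,0],[0.0053,0.0009,0.009,0,0,0],[0.0057,0.001,0.0088,0,0,0],[0.0061,0.001,0.0085,0,0,0],[0.0065,0.0011,0.0081,0,0,0],[0.0069,0.0012,0.0078,0,0,0],[0.0073,0.0012,0.0074,0,0,0],[0.0077,0.0013,0.007,0,0,0],[0.008,0.0014,0.0066,0,0,0],[0.0083,0.0014,0.0062,0,0,0],[0,0,0,0,0,0]]]'
```

```text
time: 25.2
tool_pos: [0.5378, 0.0843, 0.2175]
tool_rot: [0.001, 0.645, 0.764, 0.001]
contact_force: [-2.5, 0.0, 5.8]
gripper_width: 0.139
grasp_force: 64.0
```

```bash
python3 -m handwheel '[[[0.0086,0.0015,0.0058,0,0,0],[0.0089,0.0015,0.0054,0,0,0],[0.0092,0.0016,0.0049,0,0,0],[0.0094,0.0016,0.0044,0,0,0],[0.0096,0.0016,0.004,0,0,0],[0.0098,0.0017,0.0035,0,0,0],[0.0099,0.0017,0.003,0,0,0],[0.0101,0.0017,0.0025,0,0,0],[0.0061,0.001,0.0014,0,0,0],[0.004,0.0007,0.0008,0,0,0],[0,0,0,0,0,0],[0,0,0,0,0,0]]]'
```

```text
time: 26.2
tool_pos: [0.622, 0.0983, 0.2509]
tool_rot: [0.0, 0.645, 0.764, -0.0]
contact_force: [1.1, -2.1, 3.0]
gripper_width: 0.137
grasp_force: 65.6
```

```bash
python3 -m handwheel '[[[0.002,0.0003,0.0003,0,0,0],[0.0008,0,0,0,0,0],[0,0,0,0,0,0],[0,0,0,0,0,0]]]'; python3 -m handwheel '[[[0,0,0,0,0,0],[0,0,0,0,0,0],[0,0,0,0,0,0],[0,0,0,0,0,0],[0,0,0,0,0,0],[0,0,0.01,0,0,0],[0,0,0.02,0,0,0],[0,0,0.025,0,0,0],[0,0,0.025,0,0,0],[-0.005,0,0.02,0,0,0],[-0.02,0,0.01,0,0,0],[-0.025,0,0,0,0,0],[-0.025,0,0,0,0,0],[-0.02,0,0,0,0,0],[-0.01,0,0,0,0,0],[0,0,0,0,0,0],[0,0,0,0,0,0],[0,0,0,0,0,0]]]' 0.6; python3 wb.py .6245 .0985 .258 .30 .085 k.png; python3 look.py l.png
```

```text
time: 26.53
tool_pos: [0.6244, 0.0988, 0.2512]
tool_rot: [0.0, 0.645, 0.764, -0.0]
contact_force: [0.3, -1.5, 2.1]
gripper_width: 0.139
grasp_force: 65.6
time: 28.03
tool_pos: [0.5203, 0.0989, 0.3614]
tool_rot: [0.0, 0.645, 0.764, 0.0]
contact_force: [-0.3, 0.7, 0.0]
gripper_width: 0.602
grasp_force: 0.0
t 28.03 tcp [0.5203 0.0989 0.3614] y-yaw 9.6 w 0.602 F [-0.3  0.7  0. ] g 0.0 j6 -0.12
2800 ((624.2484741210938, 99.39533996582031), (14.372982025146484, 106.61270141601562), 9.521993637084961) z 0.27587068790106484
t 28.08 tcp [0.5203 0.0989 0.3611] y-yaw 9.6 w 0.603 F [-0.1  1.4  1. ] g 0.0 j6 -0.12
carton 2596 ((529.669189453125, 81.50629425048828), (95.06758880615234, 51.8931770324707), 9.822847366333008) [[478.  99.]
 [487.  48.]
 [581.  64.]
 [572. 115.]] 0.04851293330766432
dial 456 ((496.1611633300781, 214.4569091796875), (42.76763916015625, 13.644721031188965), 9.74918270111084) [[474. 218.]
 [476. 204.]
 [518. 211.]
 [516. 225.]] 0.06432398524901445
```

View pics/l.png

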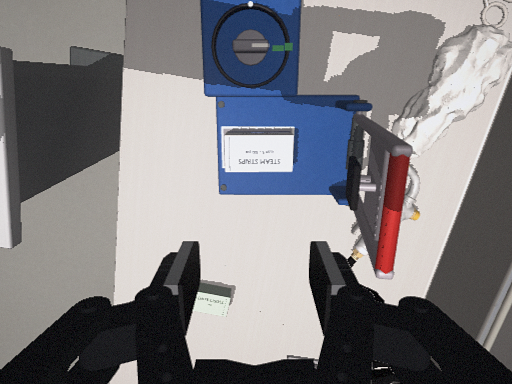

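The carton is centred on the bed (258,150), the dial points to green (285,47), the handle is back at rest, and the robot is clear.

```bash
python3 -c "from plant import *; print(job_done())"
```

```text
the job is handed in; nothing more can be done
None
```

I handed the job in at about 28 s: the carton was stamped and lies centred on the bed, the dial is at green, the handle was eased back to rest, and I moved none of the bystanders; the judge's result was not shown.

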